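# Seat a mask board in the painting jig and snap the clamp over

### The job

Using only the outside of the fingers, push the mask's wooden board along its channel until it is fully home against the stop, then push the red clamp handle over, past its centre, so that it snaps shut and its rubber pad holds the board down. The paint on the mask is wet: do not touch the mask, and do not lift the board. Leave the two jars and the cup where they stand.

Things in the scene. Friction and masses are not known exactly. Their poses are not given: they have to be found in the camera images.
- jig: Painting jig screwed to the table: plywood plate 15 mm thick. Origin on the table under the middle of the channel; x along the channel towards the stop, y across it towards the clamp, z up. The plate spans x -130..130, y -100..160 mm. Channel floor at z 15 mm. Dark wood side guides, 12 mm high above the plate, 12 mm thick, inner faces at y -72.5 and +72.5 mm, x from -102 to 98 mm.
- stop_face (a point): Middle of the face of the stop, a dark wood bar 30 mm high above the plate and 170 mm long; the board must meet this face. At x 100, y 0, z 25 mm in the jig's frame.
- mask_board: Loose brown wooden board 150 (x) by 140 (y) by 20 mm thick, lying in the channel with 2.5 mm play on either side, 0.4 to 0.9 kg with the mask; starts 30 to 55 mm short of the stop. Origin at the middle of its underside, x towards the stop, z up.
- board_far_edge (a point): Middle of the board's end face nearest the stop (10 mm above its underside). Home when it meets the stop face.
- board_near_edge (a point): Middle of the board's end face farthest from the stop (10 mm above its underside); the face to push on, free over the full 140 mm width.
- mask: Freshly painted carved mask (yellow face, red nose, orange hair, white horns) fixed on the board's top: 112 long (x), 68 wide (y), 41 mm high. Origin on the board's top face, 12 mm from the board's middle towards the stop; it spans x -51..+61, y -34..+34 mm about it, leaving 36 mm of bare board at the near end and on each side.
- clamp_lever (a joint): Angle of the over-centre clamp handle, rad, about the jig's x direction: 0 = open (handle leans 41 degrees from upright away from the board, to the jig's +y), 1.15 = shut (leans 25 degrees from upright towards the board, -y). A spring holds it at either end; past the centre at 0.60 it snaps shut by itself. Moving it takes about 5 N near the handle's end.
- clamp_pivot (a point): Axis of the clamp handle, between the cheeks of the steel stand, at x 30, y 122, z 65 mm in the jig's frame. The cheeks are 30 mm wide over all along x and reach 72 mm above the table.
- handle_end (a point): Centre of the handle's round outer end, 100 mm from the pivot. The red grip, a bar 20 mm in diameter, runs from 48 to 100 mm from the pivot (plus the round end, 10 mm). Open, this point is 140 mm above the table and 66 mm outwards (+y) of the pivot; upright, 165 mm above the table. There is room for the fingers outside the open handle.
- clamp_pad: Rubber pad 15 mm in diameter on a spring plunger (800 N/m) at the end of the clamp's pressing arm; the arm is rigid with the handle and reaches 63 mm from the pivot towards the board, raised while open. Shut, the pad presses on the board's bare margin beside the mask with about 2 N. Origin: middle of the pad's underside.
- red_jar: Bystander: red paint jar with white cap, 54 mm in diameter, 65 mm high, standing loose. Origin under its middle.
- blue_jar: Bystander: blue paint jar with white cap, 54 mm in diameter, 65 mm high, standing loose. Origin under its middle.
- rinse_cup: Bystander: white empty cup, 72 mm in diameter at the rim, 85 mm high, standing loose. Origin under its middle.

How it is judged:
By the outcome, as a careful person would: the job done as asked, in the order asked, and still so for the second after the job is handed in, with the robot touching nothing.
It also fails if it takes over 43 s, if anything falls off the work surface, if the arm or the gripper's body presses on something with over 40 N, if the wrist force passes 120 N, or if a joint passes its speed limit or range.

### The arm

A 6-joint arm with a two-finger parallel gripper is mounted at the origin on the work surface. World frame = base frame: x ahead of the robot, y to its left, z up, the work surface at z = 0. Lengths are in mm, angles in rad, forces in N, time in s.
With the tool pointing down it reaches from about 400 to 925 mm from the base axis. Payload 3.4 kg.
Tool frame: the origin (TCP) lies midway between the tips of the shut fingers; the grasp point (between the pads) lies 19 mm behind it (arm.pinch_z is the distance from the TCP to the grasp point, in mm); x points along the fingers, y is the direction in which the jaws open and shut, and the axes are right-handed (so a half turn about x gives the same grasp; the last joint's range is limited). The gripper opens to 85 mm and grips with 20 to 120 N. Pads are 22 mm wide; open, the fingers measure 114 mm over their backs; the gripper's body (76 mm by 85 mm) begins 54 mm behind the grasp point. The pads swing forward as they close: fully open they stand 13 mm farther back than shut.
Start: joints at [-1.272, 0.307, 1.506, -0, 1.328, -0.073], TCP at [209.406, -535.519, 231.305] pointing down, gripper open.
Joint ranges: [-3.12, 3.12], [-1.05, 2.28], [0.14, 2.33], [-1.42, 4.57], [0.1, 2.73], [-2.68, 2.68]. Speed limits (rad/s): [2.57, 2.57, 3.14, 3.14, 3.14, 3.14].

### API

Orientations are given as a rotation vector (axis times angle).
In Python, from bench import arm gives the robot as it stands.
- The arm moves only by the shell command python3 -m crank 'ROWS' [FORCE]. ROWS is JSON, a list of rows, each an object with "travel": the shift along the tool's x, y, z in m, a list of three; "rotation": the turn, a rotation vector about the tool's x, y, z in degrees, a list of three; "gripper": the opening in per cent of the stroke, from 0 (shut) to 100 (fully open). A call has 1 to 12 rows; each row shifts and turns the commanded pose from where the row before left it, along the tool's axes as they then stand; what a row does not reach is not made up. A row lasts 1/12 s, in which the tool goes at most 41.7 mm and 7.16 degrees, less where a joint would pass 70% of its speed; a pose out of reach is approached as far as the arm can. A call with a gripper value outside its range is refused whole. The fingers move at their own pace and stop on an object; FORCE is the grip in N (left out, the last holds). Time passes only in rows, so rows that do not move let the fingers close. It gives the time, the measured TCP pose, the force and the opening at its end, in the units of the state.
- arm.get_obs(): the state, without advancing time (a new reading comes with each control period).
- arm.grab_frame(name): name is "side" or "top"; returns a dict with "pixels" (420x560x3 uint8, blue, green, red), "z_map" (420x560 float32, mm along the optical axis (not along the pixel's ray), 0 where there is no reading), "mtx" (3x3 intrinsics, pixels), "view" (4x4, takes a point from world to camera coordinates). Camera axes: x right, y down, z forward; pixel columns grow to the right and rows downward; lengths in mm; the calibration is good to about 2 mm. A picture is of the moment at which its call begins.
- arm.close_job(): hands the job in, once; it reports no verdict.
The state is a dict: "t": time; "qpos": joint angles; "joint_velocities": joint speeds; "tau": joint torques, N m; "ee_pos": TCP position; "tcp_rot": TCP orientation; "ft_force": force on the tool from outside, world axes, zero at the start; "moment": the same for the moment, N m; "finger_gap": opening from 0.0 (shut) to 1.0 (fully open).
Only numpy, scipy, OpenCV 4.12 (cv2) and the standard library are available. Lean on these libraries where they do the work, as an engineer would, in place of code of your own. Each camera call takes 0.05 s, during which the arm holds its last target.

## Working session

There is one attempt and no reset: what is moved stays moved. The work goes in short steps, Python scripts to look and compute and a shell command to move; the robot and the scene stay as the last step left them, time stands still between calls to the robot, and variables do not carry over. Pictures are saved under pics/ and viewed, and the job is handed in when it is done.

```bash
ls; mkdir -p pics
python3 - <<'E'
from bench import arm
import cv2,numpy as np
for n in ("side","top"):
    f=arm.grab_frame(n); cv2.imwrite(f"pics/{n}0.png",f["pixels"]); np.savez(f"{n}0.npz",**f)
    print(n,f["mtx"].tolist(),np.round(f["view"],3).tolist())
o=arm.get_obs();print(o)
E
```

```text
pics
side [[441.0650225721394, 0.0, 294.5277345113633], [0.0, 441.0650225721394, 204.11377499037573], [0.0, 0.0, 1.0]] [[-0.972, -0.233, 0.013, 594.429], [-0.176, 0.695, -0.697, 249.462], [0.154, -0.68, -0.717, 835.943], [0.0, 0.0, 0.0, 1.0]]
top [[403.63553746236875, 0.0, 281.4277083417745], [0.0, 403.63553746236875, 210.5071202435599], [0.0, 0.0, 1.0]] [[-0.016, -1.0, 0.023, -77.767], [-0.982, 0.011, -0.191, 630.129], [0.191, -0.025, -0.981, 858.875], [0.0, 0.0, 0.0, 1.0]]
{'t': 0.1, 'qpos': array([-1.27149811e+00,  3.07495426e-01,  1.50756700e+00,  2.59025830e-05,
        1.32841615e+00, -7.34654772e-02]), 'joint_velocities': array([-0.00085871, -0.00210466, -0.00408665, -0.00025375,  0.00029775,
       -0.00102042]), 'tau': array([ 2.36244296e-05, -4.58528781e+01, -2.52607906e+01, -1.20490213e-04,
        5.70700562e-03, -2.46219037e-05]), 'ee_pos': array([ 209.22323325, -534.89149837,  230.46560266]), 'tcp_rot': array([ 2.01831467,  0.3825518 , -2.01869985]), 'ft_force': array([-0.10223732, -0.61890521,  0.40922275]), 'moment': array([ 0.03792843,  0.02394945, -0.03240397]), 'finger_gap': 0.9978828196417809}
```

View pics/side0.png

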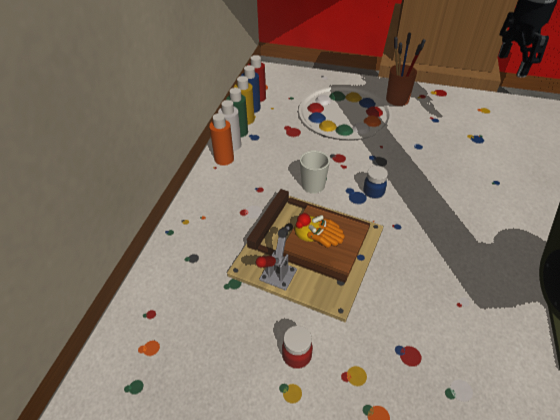

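View pics/top0.png

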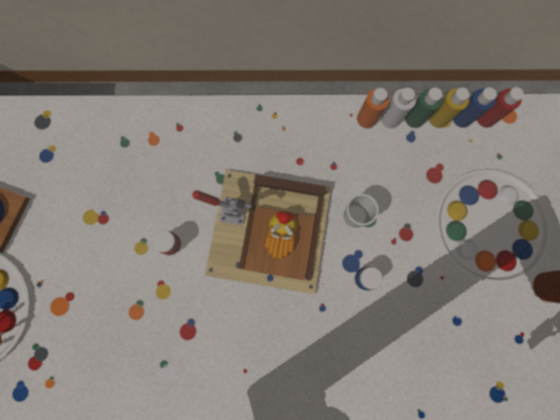

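The side view shows the jig with its stop at upper left (~270,222) and the handle at (265,262). The top view shows the plate at (207-330,170-292) with the stop at the upper side, so jig x ≈ world +x. The red jar is at (168,243), the cup at (362,210) and the blue jar at (370,278).

Run:
```python
import cv2,numpy as np
t=cv2.imread("pics/top0.png");s=cv2.imread("pics/side0.png")
cv2.imwrite("pics/top0c.png",cv2.resize(t[155:305,180:350],None,fx=4.5,fy=4,interpolation=cv2.INTER_CUBIC)[:600])
cv2.imwrite("pics/top0c.png",cv2.resize(t[160:300,190:340],None,fx=4,fy=4,interpolation=cv2.INTER_CUBIC))
cv2.imwrite("pics/side0c.png",cv2.resize(s[180:330,220:390],None,fx=4,fy=4,interpolation=cv2.INTER_CUBIC))
```

```text
(no output)
```

View pics/top0c.png

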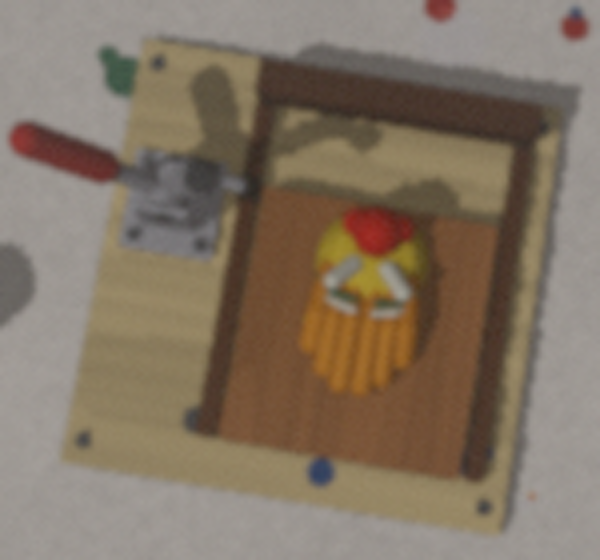

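View pics/side0c.png

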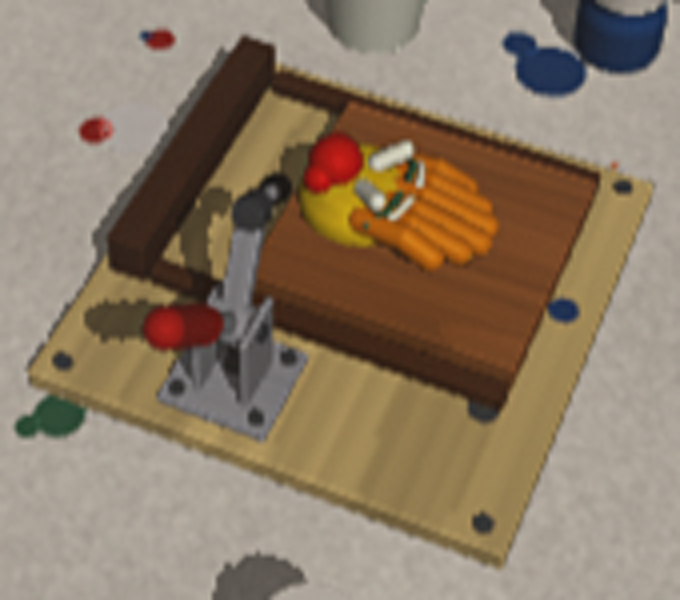

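```bash
cat > h.py <<'E'
import numpy as np
def load(n): 
    d=np.load(n,allow_pickle=True); return d
def ray(d,px,z):
    V=d["view"];R=V[:3,:3];t=V[:3,3];K=d["mtx"]
    r=R.T@np.linalg.inv(K)@np.array([px[0],px[1],1.]);c=-R.T@t
    return c+r*(z-c[2])/r[2]
def proj(d,p):
    V=d["view"];q=V[:3,:3]@np.array(p,float)+V[:3,3];q=d["mtx"]@q;return q[:2]/q[2]
# jig pose
E
python3 - <<'E'
from h import *
from scipy.optimize import least_squares
T=load("top0.npz");S=load("side0.npz")
J=lambda x,p:np.array([x[0]+np.cos(x[2])*p[0]-np.sin(x[2])*p[1],x[1]+np.sin(x[2])*p[0]+np.cos(x[2])*p[1],p[2]])
tc=[((145,38),(130,160,15)),((563,108),(130,-100,15)),((502,532),(-130,-100,15)),((62,460),(-130,160,15))]
sc=[((27,382),(130,160,15)),((500,567),(-130,160,15)),((655,183),(-130,-100,15))]
obs=[(T,(u/4+190-.4,v/4+160-.4),p) for (u,v),p in tc]+[(S,(u/4+220-.4,v/4+180-.4),p) for (u,v),p in sc]
for sel in (obs,obs[:4],obs[4:]):
    f=lambda x:np.concatenate([proj(d,J(x,p))-np.array(u) for d,u,p in sel])
    r=least_squares(f,[600,0,0]);print(r.x,np.degrees(r.x[2]),np.round(r.fun,1))
    if sel is obs:x=r.x
def inv(w):
    c,s=np.cos(x[2]),np.sin(x[2]);d=w[:2]-x[:2];return np.array([c*d[0]+s*d[1],-s*d[0]+c*d[1]])
# board far edge corners (top of board z=35), near corners
for (u,v) in [(268,188),(500,218),(215,436),(470,478)]:
    w=ray(T,(u/4+190-.4,v/4+160-.4),35);print("top",(u,v),inv(w))
for (u,v) in [(348,100),(600,175),(500,400)]:
    w=ray(S,(u/4+220-.4,v/4+180-.4),35);print("side",(u,v),inv(w))
print("stop",J(x,(100,0,25)),"pivot",J(x,(30,122,65)),"end",J(x,(30,188,140)), proj(T,J(x,(30,188,140))),proj(S,J(x,(30,188,140))))
for nm,d,px,z in [("red",T,(170,242),65),("blue",T,(372,279),65),("cup",T,(362,211),85),("red",S,(297,338),65),("blue",S,(376,175),65),("cup",S,(314,159),85)]:print(nm,ray(d,px,z),inv(ray(d,px,z)))
E
```

```text
[ 5.88125076e+02 -8.55297905e+01 -1.77757206e-01] -10.184737693428037 [-1.  -0.7 -0.2 -0.9 -0.5  0.7 -1.4  0.2 -0.3 -1.7  1.4 -1.5 -0.   0.5]
[ 5.87710688e+02 -8.73468547e+01 -1.77213502e-01] -10.153585712780107 [-0.3 -0.6  0.5 -0.8  0.3  0.8 -0.5  0.4]
[ 5.88636379e+02 -8.29355281e+01 -1.75699551e-01] -10.066842710079575 [-0.8 -0.6  1.1 -0.5 -0.4  1.2]
top (268, 188) [45.13767859 65.86360624]
top (500, 218) [ 50.02565486 -71.38727853]
top (215, 436) [-101.90734838   70.64730846]
top (470, 478) [-101.66199659  -76.47973325]
side (348, 100) [ 47.98007316 -72.04754925]
side (600, 175) [-102.01284727  -76.19058235]
side (500, 400) [-100.41234546   88.48052534]
stop [ 686.54935078 -103.21204714   25.        ] pivot [639.22471178  29.24314734  65.        ] end [650.89500117  94.20316847 140.        ] [195.79693466 194.01395482] [260.98684913 262.99304132]
red [559.79135519 162.87659858  65.        ] [-71.8111147  239.48214483]
blue [ 471.92684309 -283.93836762   65.        ] [ -79.28415417 -215.82867229]
cup [ 621.36730045 -265.37055742   85.        ] [  64.51832386 -171.12899462]
red [564.98830193 178.66472247  65.        ] [-69.48775416 255.94042867]
blue [ 478.31986542 -272.47114245   65.        ] [ -75.01953251 -203.41170851]
cup [ 629.20906292 -270.05652575   85.        ] [  73.06510662 -174.35452439]
```

```bash
cat >> h.py <<'E'
from scipy.spatial.transform import Rotation as Ro
JX=np.array([588.1,-85.8]);PSI=np.radians(-10.2)
def J(p): c,s=np.cos(PSI),np.sin(PSI);return np.array([JX[0]+c*p[0]-s*p[1],JX[1]+s*p[0]+c*p[1],p[2]])
def inv(w):
    c,s=np.cos(PSI),np.sin(PSI);d=np.array(w[:2])-JX;return np.array([c*d[0]+s*d[1],-s*d[0]+c*d[1],w[2]])
def goal(p):
    "tool-frame shift (m) from now to jig point p, plus state"
    from bench import arm
    o=arm.get_obs();R=Ro.from_rotvec(o["tcp_rot"]);
    c,s=np.cos(PSI),np.sin(PSI)
    # target: x down, y along +jig y  => z = x cross y
    X=np.array([0,0,-1.]);best=None
    for sg in (1,-1):
        Y=sg*np.array([-s,c,0]);T=Ro.from_matrix(np.c_[X,Y,np.cross(X,Y)])
        rv=(R.inv()*T).as_rotvec(degrees=True)
        if best is None or np.linalg.norm(rv)<np.linalg.norm(best):best=rv
    print("t",o["t"],"jig",np.round(inv(o["ee_pos"]),1),"F",np.round(o["ft_force"],1),"gap",round(o["finger_gap"],2),"q6",np.round(o["qpos"],2))
    print("R",np.round(R.as_matrix(),2).tolist())
    print("turn",np.round(best,2),"shift now-frame mm",np.round(R.inv().apply(J(p)-o["ee_pos"]),1))
    Y=None
E
python3 -c "
from h import *
goal((-140,0,120))"
```

```text
t 0.1 jig [-293.4 -509.1  230.5] F [-0.1 -0.6  0.4] gap 1.0 q6 [-1.27  0.31  1.51  0.    1.33 -0.07]
R [[-0.0, 0.36, -0.93], [0.0, -0.93, -0.36], [-1.0, -0.0, -0.0]]
turn [3.156e+01 2.000e-02 1.100e-01] shift now-frame mm [ 111.2 -353.3 -397.1]
```

```bash
python3 -m crank '[{"travel":[0,0,0],"rotation":[6.3,0,0],"gripper":0},{"travel":[0,0,0],"rotation":[6.3,0,0],"gripper":0},{"travel":[0,0,0],"rotation":[6.3,0,0],"gripper":0},{"travel":[0,0,0],"rotation":[6.3,0,0],"gripper":0},{"travel":[0,0,0],"rotation":[6.3,0,0],"gripper":0},{"travel":[0,-0.03,-0.009],"rotation":[0,0,0],"gripper":0},{"travel":[0,-0.03,-0.009],"rotation":[0,0,0],"gripper":0},{"travel":[0,-0.03,-0.009],"rotation":[0,0,0],"gripper":0},{"travel":[0,-0.03,-0.009],"rotation":[0,0,0],"gripper":0},{"travel":[0,-0.03,-0.009],"rotation":[0,0,0],"gripper":0},{"travel":[0,-0.03,-0.009],"rotation":[0,0,0],"gripper":0},{"travel":[0,-0.03,-0.009],"rotation":[0,0,0],"gripper":0}]'; python3 -c "
from h import *
goal((-140,0,120))"
```

```text
t: 1.1
ee_pos: [308.6, -338.2, 231.0]
tcp_rot: [-2.128, 0.189, 2.129]
ft_force: [1.0, 0.2, -0.0]
finger_gap: -0.003
t 1.1 jig [-230.4 -297.9  231. ] F [ 1.   0.2 -0. ] gap -0.0 q6 [-0.92  0.14  1.73  0.    1.26  0.82]
R [[-0.0, -0.18, -0.98], [0.0, -0.98, 0.18], [-1.0, -0.0, 0.0]]
turn [0.03 0.03 0.04] shift now-frame mm [ 111.1 -297.8  -90.6]
```

```bash
python3 -m crank '[{"travel":[0,-0.03,-0.009],"rotation":[0,0,0],"gripper":0},{"travel":[0,-0.03,-0.009],"rotation":[0,0,0],"gripper":0},{"travel":[0,-0.03,-0.009],"rotation":[0,0,0],"gripper":0},{"travel":[0,-0.03,-0.009],"rotation":[0,0,0],"gripper":0},{"travel":[0,-0.03,-0.009],"rotation":[0,0,0],"gripper":0},{"travel":[0.02,-0.03,-0.009],"rotation":[0,0,0],"gripper":0},{"travel":[0.02,-0.03,-0.009],"rotation":[0,0,0],"gripper":0},{"travel":[0.02,-0.03,-0.009],"rotation":[0,0,0],"gripper":0},{"travel":[0.02,-0.03,-0.009],"rotation":[0,0,0],"gripper":0},{"travel":[0.02,-0.03,-0.009],"rotation":[0,0,0],"gripper":0},{"travel":[0,0,0],"rotation":[0,0,0],"gripper":0},{"travel":[0,0,0],"rotation":[0,0,0],"gripper":0}]'
python3 - <<'E'
from h import *
goal((-140,0,23))
from bench import arm
import cv2
for n in ("side","top"):
    f=arm.grab_frame(n); a=f["pixels"];a=a[100:330,180:400]
    cv2.imwrite(f"pics/{n}1.png",cv2.resize(a,None,fx=2.6,fy=2.6,interpolation=cv2.INTER_CUBIC)); np.savez(f"{n}1.npz",**f)
E
```

```text
t: 2.1
ee_pos: [449.0, -58.8, 129.9]
tcp_rot: [-2.127, 0.184, 2.135]
ft_force: [-0.1, -0.2, -0.0]
finger_gap: 0.0
t 2.1 jig [-141.7    1.9  129.9] F [-0.1 -0.2 -0. ] gap 0.0 q6 [-0.22  0.25  1.89 -0.    1.    1.52]
R [[-0.0, -0.17, -0.99], [0.0, -0.99, 0.17], [-1.0, -0.0, 0.0]]
turn [0.28 0.22 0.  ] shift now-frame mm [106.9   2.   -2.1]
```

View pics/side1.png

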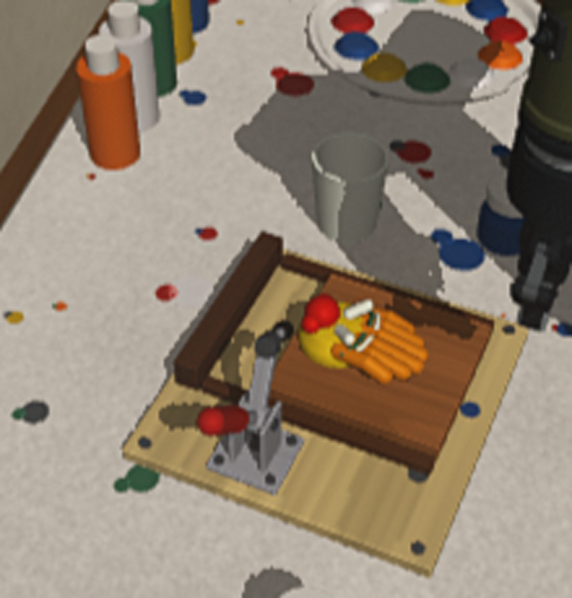

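View pics/top1.png

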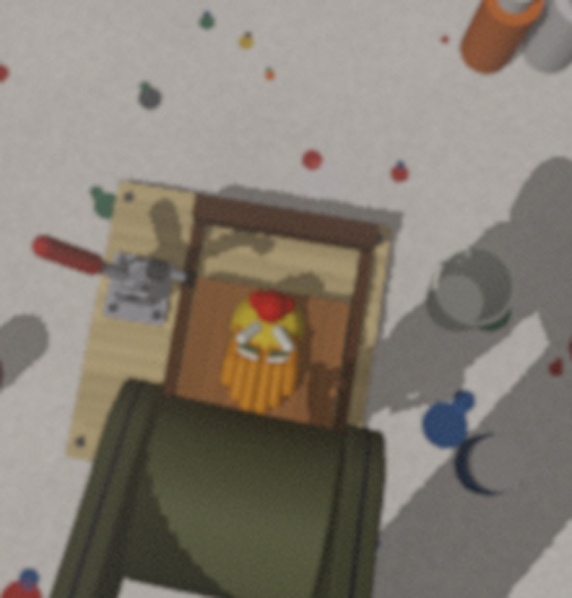

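The side view shows the fingers at (535,310) in the crop, behind the board's near edge. The top view shows the upper arm covering the near end, with nothing disturbed. I'll lower the tool next.

```bash
python3 -m crank '[{"travel":[0.021,0,0],"rotation":[0,0,0],"gripper":0},{"travel":[0.021,0,0],"rotation":[0,0,0],"gripper":0},{"travel":[0.021,0,0],"rotation":[0,0,0],"gripper":0},{"travel":[0.021,0,0],"rotation":[0,0,0],"gripper":0},{"travel":[0.014,0.001,0],"rotation":[0,0,0],"gripper":0},{"travel":[0.008,0.001,0],"rotation":[0,0,0],"gripper":0},{"travel":[0,0,-0.005],"rotation":[0,0,0],"gripper":0},{"travel":[0,0,-0.005],"rotation":[0,0,0],"gripper":0},{"travel":[0,0,-0.005],"rotation":[0,0,0],"gripper":0},{"travel":[0,0,0],"rotation":[0,0,0],"gripper":0}]'
python3 - <<'E'
from h import *
goal((-118,0,23))
from bench import arm
import cv2
f=arm.grab_frame("side"); a=f["pixels"];a=a[160:330,220:420]
cv2.imwrite("pics/side2.png",cv2.resize(a,None,fx=3.5,fy=3.5,interpolation=cv2.INTER_CUBIC))
E
```

```text
t: 3.03
ee_pos: [467.5, -66.1, 26.6]
tcp_rot: [-2.134, 0.19, 2.123]
ft_force: [0.3, 0.6, 0.2]
finger_gap: -0.001
t 3.0333 jig [-122.2   -1.9   26.6] F [0.3 0.6 0.2] gap -0.0 q6 [-0.23  0.43  1.98 -0.    0.73  1.52]
R [[0.01, -0.18, -0.98], [-0.0, -0.98, 0.18], [-1.0, 0.0, -0.01]]
turn [ 0.03 -0.3  -0.02] shift now-frame mm [ 3.7 -1.9 -4.1]
```

View pics/side2.png

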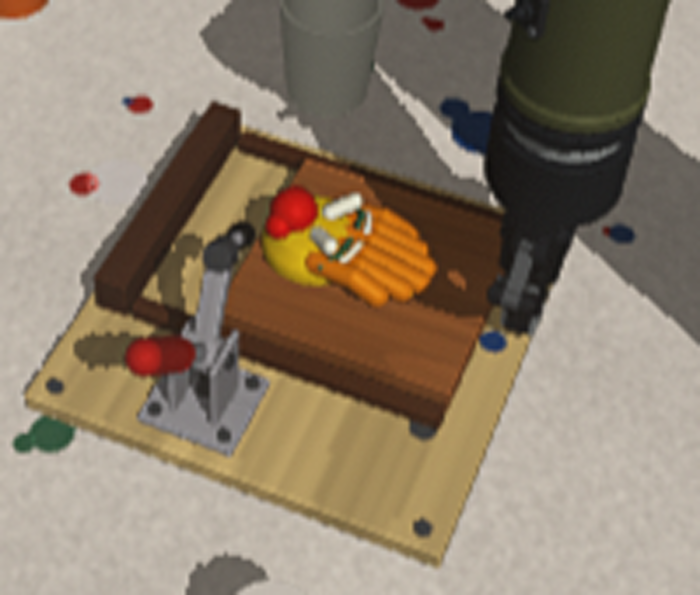

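The fingertip at (515,325) is just behind the near edge and clear of the mask. I'll start the push.

```bash
python3 -m crank '[{"travel":[0.002,-0.001,-0.003],"rotation":[0,0,0],"gripper":0},{"travel":[0,-0.001,-0.003],"rotation":[0,0,0],"gripper":0},{"travel":[0,0,-0.003],"rotation":[0,0,0],"gripper":0},{"travel":[0,0,-0.003],"rotation":[0,0,0],"gripper":0},{"travel":[0,0,-0.003],"rotation":[0,0,0],"gripper":0},{"travel":[0,0,-0.003],"rotation":[0,0,0],"gripper":0},{"travel":[0,0,-0.003],"rotation":[0,0,0],"gripper":0}]'
python3 - <<'E'
from h import *
goal((-70,0,23))
E
```

```text
t: 3.67
ee_pos: [480.9, -65.7, 22.7]
tcp_rot: [-2.119, 0.187, 2.138]
ft_force: [-7.2, 1.4, 6.7]
finger_gap: -0.001
t 3.6667 jig [-109.1    0.8   22.7] F [-7.2  1.4  6.7] gap -0.0 q6 [-0.22  0.45  1.94 -0.    0.76  1.52]
R [[-0.01, -0.18, -0.98], [0.0, -0.98, 0.18], [-1.0, -0.0, 0.01]]
turn [0.08 0.5  0.01] shift now-frame mm [ -0.6   0.8 -39.1]
```

```bash
python3 -m crank '[{"travel":[0,0,-0.004],"rotation":[0,0,0],"gripper":0},{"travel":[0,0,-0.004],"rotation":[0,0,0],"gripper":0},{"travel":[0,0,-0.004],"rotation":[0,0,0],"gripper":0},{"travel":[0,0,-0.004],"rotation":[0,0,0],"gripper":0},{"travel":[0,0,-0.004],"rotation":[0,0,0],"gripper":0}]'
python3 - <<'E'
from h import *
goal((-70,0,23))
from bench import arm
import cv2
f=arm.grab_frame("side"); a=f["pixels"];a=a[160:330,220:420]
cv2.imwrite("pics/side3.png",cv2.resize(a,None,fx=3.5,fy=3.5,interpolation=cv2.INTER_CUBIC))
E
```

```text
t: 4.08
ee_pos: [501.2, -69.4, 22.7]
tcp_rot: [-2.121, 0.188, 2.137]
ft_force: [-5.5, 1.4, 4.9]
finger_gap: 0.004
t 4.0833 jig [-88.4   0.8  22.7] F [-5.5  1.4  4.9] gap 0.0 q6 [-0.22  0.47  1.9  -0.    0.78  1.53]
R [[-0.01, -0.18, -0.98], [0.0, -0.98, 0.18], [-1.0, -0.0, 0.01]]
turn [0.07 0.43 0.01] shift now-frame mm [ -0.5   0.8 -18.4]
```

View pics/side3.png

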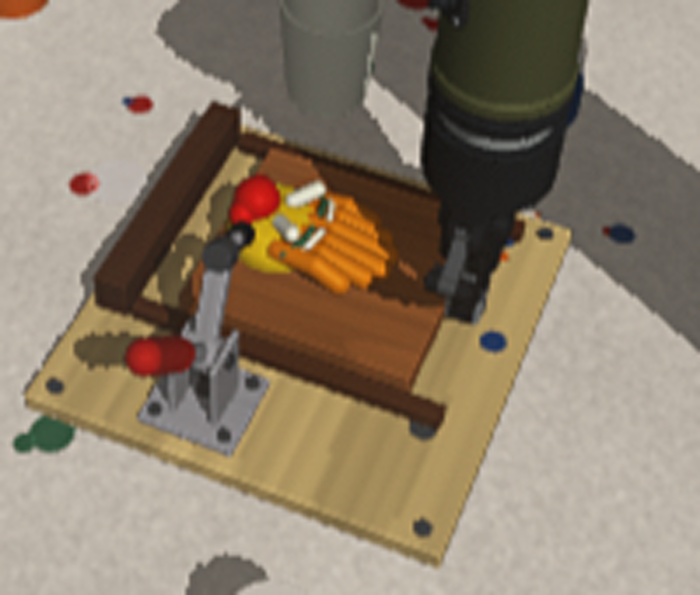

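The board has moved about halfway and is square in the channel, with the fingertip at (462,310).

```bash
python3 -m crank '[{"travel":[0,0,-0.004],"rotation":[0,0,0],"gripper":0},{"travel":[0,0,-0.004],"rotation":[0,0,0],"gripper":0},{"travel":[0,0,-0.004],"rotation":[0,0,0],"gripper":0},{"travel":[0,0,-0.003],"rotation":[0,0,0],"gripper":0},{"travel":[0,0,-0.002],"rotation":[0,0,0],"gripper":0}]'; python3 -m crank '[{"travel":[0,0,-0.002],"rotation":[0,0,0],"gripper":0},{"travel":[0,0,-0.002],"rotation":[0,0,0],"gripper":0}]'; python3 -m crank '[{"travel":[0,0,-0.002],"rotation":[0,0,0],"gripper":0}]'; python3 -c "
from h import *
goal((-62,0,23))"
```

```text
t: 4.55
ee_pos: [521.7, -73.2, 23.0]
tcp_rot: [-2.128, 0.189, 2.13]
ft_force: [-2.3, 0.4, -1.4]
finger_gap: -0.001
t: 4.72
ee_pos: [525.5, -73.9, 23.0]
tcp_rot: [-2.128, 0.189, 2.13]
ft_force: [-3.8, 0.4, -2.2]
finger_gap: 0.001
t: 4.8
ee_pos: [527.5, -74.3, 23.1]
tcp_rot: [-2.128, 0.189, 2.129]
ft_force: [-2.1, 0.3, -1.6]
finger_gap: 0.002
t 4.8 jig [-61.7   0.6  23.1] F [-2.1  0.3 -1.6] gap 0.0 q6 [-0.22  0.49  1.84  0.    0.81  1.53]
R [[-0.0, -0.18, -0.98], [0.0, -0.98, 0.18], [-1.0, -0.0, 0.0]]
turn [0.06 0.03 0.  ] shift now-frame mm [0.1 0.6 0.3]
```

```bash
for i in 1 2 3; do :; done; python3 -m crank '[{"travel":[0,0,-0.002],"rotation":[0,0,0],"gripper":0}]';  python3 -m crank '[{"travel":[0,0,-0.001],"rotation":[0,0,0],"gripper":0}]'
python3 - <<'E'
from h import *
goal((-62,0,23))
from bench import arm
import cv2
f=arm.grab_frame("side"); a=f["pixels"];a=a[160:330,220:420]
cv2.imwrite("pics/side4.png",cv2.resize(a,None,fx=3.5,fy=3.5,interpolation=cv2.INTER_CUBIC))
E
```

```text
t: 4.88
ee_pos: [528.8, -74.4, 23.1]
tcp_rot: [-2.126, 0.189, 2.131]
ft_force: [-6.8, 1.2, 3.1]
finger_gap: 0.0
t: 4.97
ee_pos: [528.7, -74.4, 23.1]
tcp_rot: [-2.124, 0.188, 2.133]
ft_force: [-7.2, 0.5, 3.4]
finger_gap: 0.001
t 4.9667 jig [-60.4   0.7  23.1] F [-7.2  0.5  3.4] gap 0.0 q6 [-0.22  0.5   1.84 -0.    0.81  1.53]
R [[-0.0, -0.18, -0.98], [0.0, -0.98, 0.18], [-1.0, -0.0, 0.0]]
turn [0.06 0.23 0.01] shift now-frame mm [0.1 0.7 1.6]
```

View pics/side4.png

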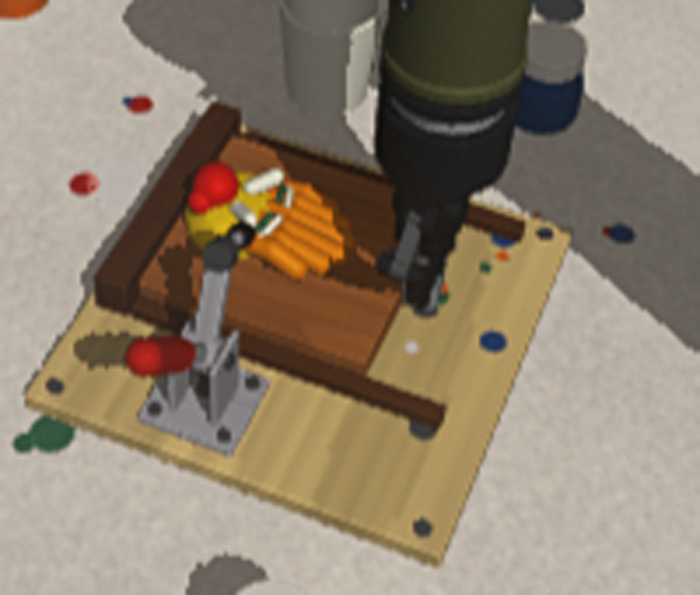

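The board's far edge appears to be against the stop, and the TCP has stalled at jig x = -60.4. I'll press a bit more firmly to seat it square.

```bash
python3 -m crank '[{"travel":[0,0,-0.002],"rotation":[0,0,0],"gripper":0},{"travel":[0,0,-0.002],"rotation":[0,0,0],"gripper":0}]';  python3 -m crank '[{"travel":[0,0,-0.002],"rotation":[0,0,0],"gripper":0},{"travel":[0,0,-0.002],"rotation":[0,0,0],"gripper":0},{"travel":[0,0,0],"rotation":[0,0,0],"gripper":0}]'
```

```text
t: 5.18
ee_pos: [528.8, -74.4, 23.1]
tcp_rot: [-2.117, 0.187, 2.14]
ft_force: [-15.6, 1.6, 10.9]
finger_gap: -0.003
t: 5.43
ee_pos: [528.7, -74.4, 22.7]
tcp_rot: [-2.109, 0.186, 2.147]
ft_force: [-18.7, 2.1, 13.7]
finger_gap: 0.001
```

```bash
python3 -m crank '[{"travel":[0,0,0.005],"rotation":[0,0,0],"gripper":0},{"travel":[0,0,0.005],"rotation":[0,0,0],"gripper":0},{"travel":[0,0,0.01],"rotation":[0,0,0],"gripper":0},{"travel":[0,0,0.015],"rotation":[0,0,0],"gripper":0},{"travel":[0,0,0.015],"rotation":[0,0,0],"gripper":0},{"travel":[-0.02,0,0.01],"rotation":[0,0,0],"gripper":0},{"travel":[-0.04,0,0],"rotation":[0,0,0],"gripper":0},{"travel":[-0.04,0,0],"rotation":[0,0,0],"gripper":0},{"travel":[-0.04,0,0],"rotation":[0,0,0],"gripper":0},{"travel":[-0.03,0,0],"rotation":[0,0,0],"gripper":0},{"travel":[0,0,0],"rotation":[0,0,0],"gripper":0}]';python3 - <<'E'
from h import *
goal((30,235,190))
from bench import arm
import cv2
f=arm.grab_frame("side"); a=f["pixels"];np.savez("side5.npz",**f);a=a[180:310,220:390]
cv2.imwrite("pics/side5.png",cv2.resize(a,None,fx=4.5,fy=4.5,interpolation=cv2.INTER_CUBIC))
E
```

```text
t: 6.35
ee_pos: [485.4, -67.0, 200.9]
tcp_rot: [-2.149, 0.191, 2.111]
ft_force: [0.2, 0.3, 0.1]
finger_gap: 0.002
t 6.35 jig [-104.4    0.3  200.9] F [0.2 0.3 0.1] gap 0.0 q6 [-0.22  0.21  1.73  0.    1.18  1.52]
R [[0.02, -0.18, -0.98], [-0.0, -0.98, 0.18], [-1.0, 0.0, -0.02]]
turn [ 0.07 -1.02 -0.04] shift now-frame mm [  13.1 -234.6 -134.5]
```

View pics/side5.png

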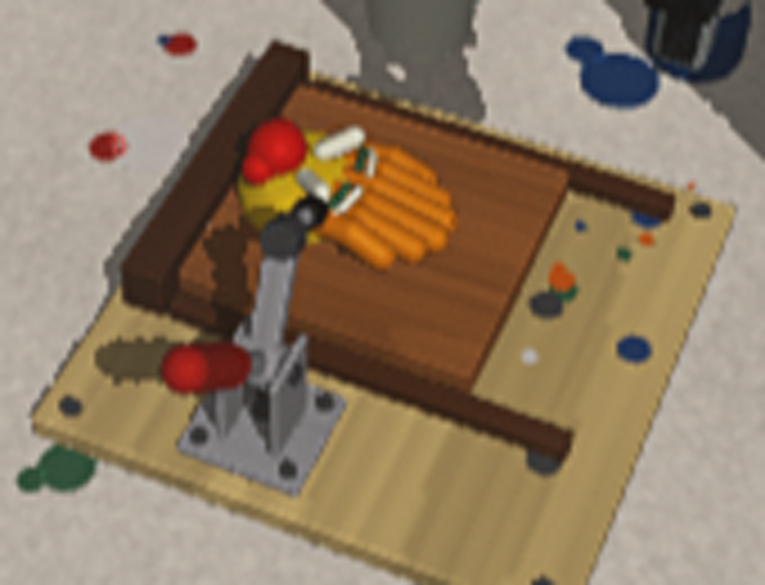

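The board meets the stop along its whole width, and the mask and clamp look intact. Next I'll move outside the handle.

```bash
python3 -m crank '[{"travel":[0,-0.024,-0.0135],"rotation":[0,0,0],"gripper":0},{"travel":[0,-0.024,-0.0135],"rotation":[0,0,0],"gripper":0},{"travel":[0,-0.024,-0.0135],"rotation":[0,0,0],"gripper":0},{"travel":[0,-0.024,-0.0135],"rotation":[0,0,0],"gripper":0},{"travel":[0,-0.024,-0.0135],"rotation":[0,0,0],"gripper":0},{"travel":[0,-0.024,-0.0135],"rotation":[0,0,0],"gripper":0},{"travel":[0,-0.024,-0.0135],"rotation":[0,0,0],"gripper":0},{"travel":[0,-0.024,-0.0135],"rotation":[0,0,0],"gripper":0},{"travel":[0,-0.024,-0.0135],"rotation":[0,0,0],"gripper":0},{"travel":[0,-0.024,-0.0135],"rotation":[0,0,0],"gripper":0},{"travel":[0,0,0],"rotation":[0,0,0],"gripper":0},{"travel":[0,0,0],"rotation":[0,0,0],"gripper":0}]';python3 - <<'E'
from h import *
goal((30,238,125))
from bench import arm
import cv2
for n in ("side","top"):
    f=arm.grab_frame(n); a=f["pixels"];a=a[120:330,140:400]
    cv2.imwrite(f"pics/{n}6.png",cv2.resize(a,None,fx=2.8,fy=2.8,interpolation=cv2.INTER_CUBIC))
E
```

```text
t: 7.4
ee_pos: [655.0, 147.9, 191.4]
tcp_rot: [-2.129, 0.187, 2.131]
ft_force: [0.5, 0.4, 0.0]
finger_gap: 0.0
t 7.4 jig [ 24.5 241.9 191.4] F [0.5 0.4 0. ] gap 0.0 q6 [ 0.16  0.47  1.34 -0.    1.33  1.91]
R [[-0.0, -0.17, -0.98], [-0.0, -0.98, 0.17], [-1.0, 0.0, 0.0]]
turn [ 0.17  0.05 -0.02] shift now-frame mm [66.4  3.9 -5.6]
```

View pics/side6.png

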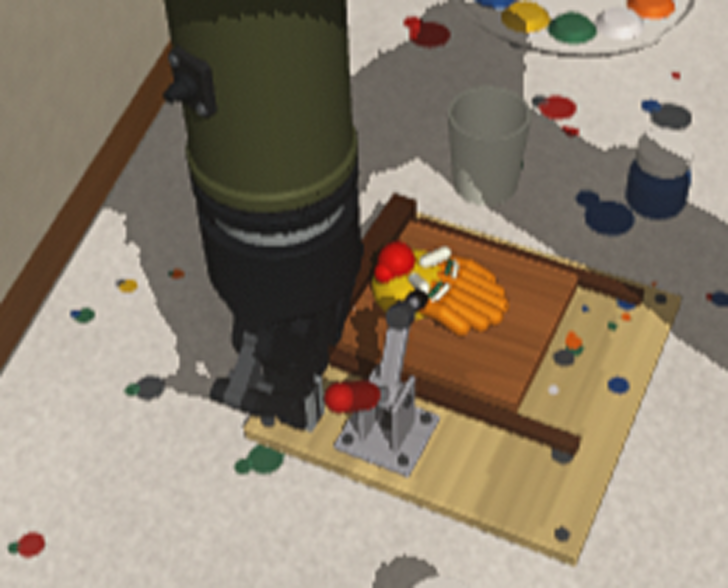

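View pics/top6.png

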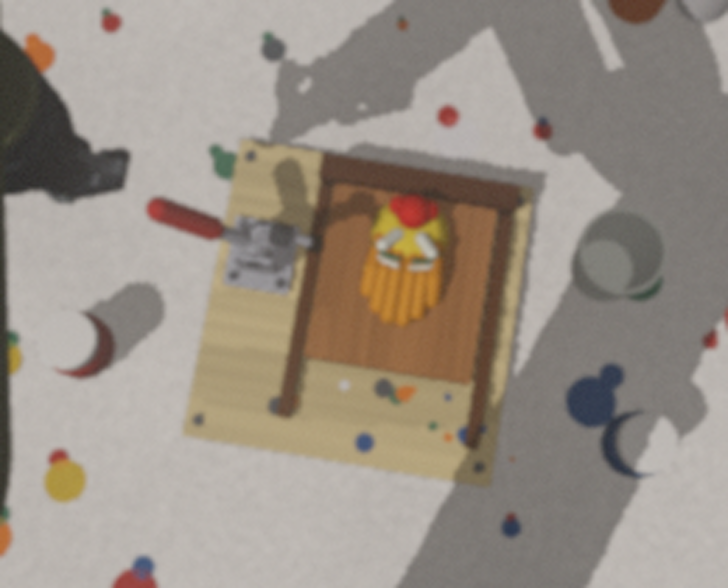

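The top view has the fingertips at (110,170), outside and above the handle end at (158,208). Its position matches my prediction. I'll lower outside the handle.

```bash
python3 -m crank '[{"travel":[0.015,0,-0.003],"rotation":[0,0,0],"gripper":0},{"travel":[0.015,0,-0.002],"rotation":[0,0,0],"gripper":0},{"travel":[0.015,0,0],"rotation":[0,0,0],"gripper":0},{"travel":[0.015,0,0],"rotation":[0,0,0],"gripper":0},{"travel":[0.007,0,0],"rotation":[0,0,0],"gripper":0},{"travel":[0,0,0],"rotation":[0,0,0],"gripper":0},{"travel":[0,0,0],"rotation":[0,0,0],"gripper":0}]';python3 - <<'E'
from h import *
goal((30,215,125))
from bench import arm
import cv2
for n in ("side","top"):
    f=arm.grab_frame(n); a=f["pixels"];a=a[120:330,140:400]
    cv2.imwrite(f"pics/{n}7.png",cv2.resize(a,None,fx=2.8,fy=2.8,interpolation=cv2.INTER_CUBIC))
E
```

```text
t: 8.08
ee_pos: [658.9, 145.1, 126.2]
tcp_rot: [-2.128, 0.19, 2.129]
ft_force: [-0.3, 0.1, 0.7]
finger_gap: 0.001
t 8.0833 jig [ 28.8 239.8 126.2] F [-0.3  0.1  0.7] gap 0.0 q6 [ 0.15  0.53  1.42 -0.    1.2   1.9 ]
R [[-0.0, -0.18, -0.98], [-0.0, -0.98, 0.18], [-1.0, 0.0, 0.0]]
turn [ 0.01  0.05 -0.02] shift now-frame mm [ 1.2 24.8 -1.2]
```

View pics/side7.png

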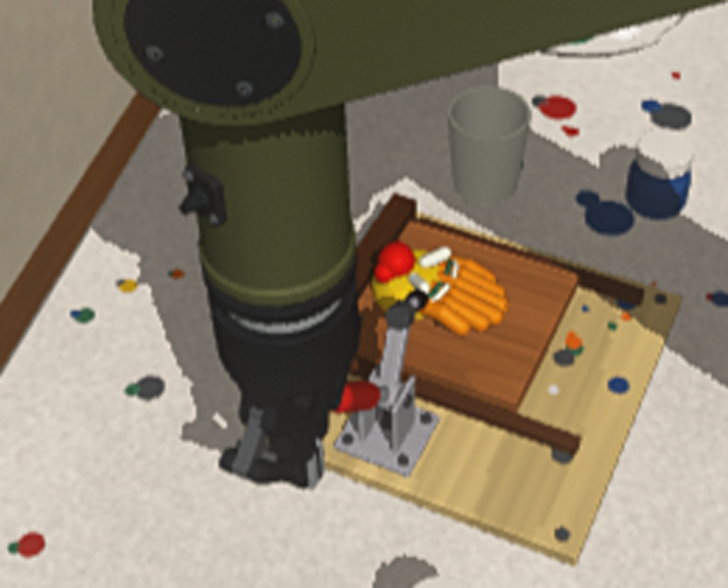

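View pics/top7.png

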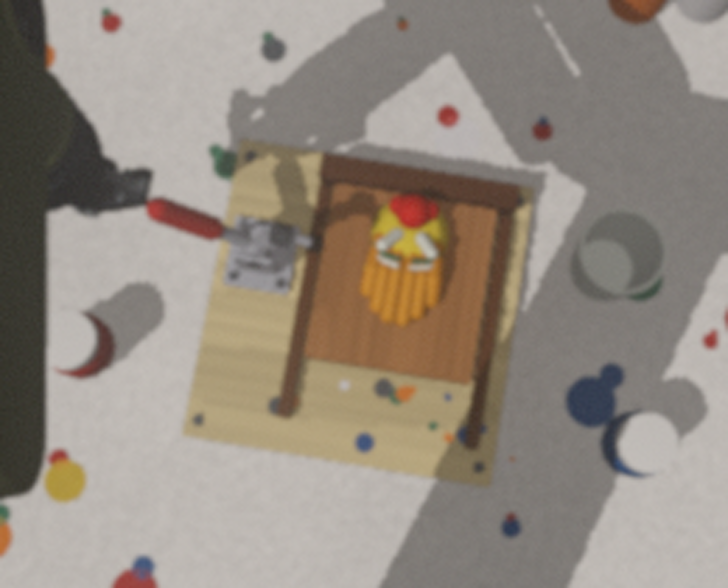

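Run:
```python
from h import *
for n in ("top","side"):
    d=load(n+"0.npz")
    for nm,p in (("tcp",J((28.8,239.8,126.2))),("tcp+40up",J((28.8,239.8,166))),("fing edge",J((28.8,225,126))),("hend",J((30,188,140))),("hroot48",J((30,122+48*.656,65+48*.755)))):
        q=proj(d,p);print(n,nm,np.round((q-[140,120])*2.8))
```

```text
top tcp [ 92. 202.]
top tcp+40up [ 79. 189.]
top fing edge [112. 205.]
top hend [157. 207.]
top hroot48 [209. 226.]
side tcp [303. 478.]
side tcp+40up [299. 439.]
side fing edge [314. 459.]
side hend [339. 400.]
side hroot48 [365. 397.]
```

Run:
```python
from h import *
from bench import arm
import cv2
for n,(r0,r1,c0,c1) in {"side":(250,300,210,290),"top":(165,215,140,220)}.items():
    f=arm.grab_frame(n); np.savez(n+"8.npz",**f); a=np.clip(f["pixels"].astype(float)*2,0,255).astype("uint8")[r0:r1,c0:c1]
    cv2.imwrite(f"pics/{n}8.png",cv2.resize(a,None,fx=9,fy=9,interpolation=cv2.INTER_CUBIC))
    # point cloud of gripper in jig frame
    z=f["z_map"];v,u=np.mgrid[0:420,0:560];K=f["mtx"];m=(z>0)
    P=np.stack([(u-K[0,2])/K[0,0]*z,(v-K[1,2])/K[1,1]*z,z],-1)[m]
    R=f["view"][:3,:3];t=f["view"][:3,3];W=(P-t)@R
    Q=np.array([inv(w) for w in W[(abs(W[:,0]-655)<80)&(abs(W[:,1]-145)<90)&(W[:,2]>100)&(W[:,2]<280)]])
    for zz in range(100,280,10):
        s=Q[(Q[:,2]>=zz)&(Q[:,2]<zz+10)]
        if len(s): print(n,zz,len(s),"x",np.round([s[:,0].min(),s[:,0].max()]),"y",np.round(np.percentile(s[:,1],[0,5,25,50,75,100])))
```

```text
side 100 14 x [21. 25.] y [148. 148. 151. 156. 160. 167.]
side 110 26 x [21. 31.] y [149. 151. 155. 160. 166. 179.]
side 120 26 x [21. 33.] y [157. 159. 163. 167. 175. 247.]
side 130 57 x [18. 35.] y [166. 168. 178. 195. 246. 254.]
side 140 88 x [18. 30.] y [174. 178. 187. 194. 246. 255.]
side 150 37 x [18. 28.] y [187. 233. 239. 246. 249. 255.]
side 160 17 x [18. 23.] y [233. 234. 235. 239. 248. 253.]
side 170 75 x [16. 42.] y [209. 216. 234. 250. 255. 274.]
side 180 118 x [16. 40.] y [199. 206. 252. 256. 263. 279.]
side 190 84 x [12. 32.] y [197. 208. 236. 255. 257. 287.]
side 200 85 x [12. 22.] y [223. 227. 236. 257. 281. 295.]
side 210 173 x [11. 42.] y [180. 232. 259. 285. 300. 303.]
side 220 187 x [10. 42.] y [249. 257. 272. 291. 296. 302.]
side 230 145 x [10. 38.] y [249. 254. 260. 278. 281. 287.]
side 240 84 x [18. 39.] y [264. 269. 276. 278. 279. 283.]
side 250 77 x [-7. 46.] y [247. 257. 274. 277. 277. 279.]
side 260 219 x [-9. 55.] y [228. 238. 258. 271. 276. 279.]
side 270 226 x [-8. 57.] y [224. 238. 259. 271. 276. 279.]
top 100 15 x [19. 37.] y [148. 148. 150. 151. 155.
[... 274 characters left out ...]
. 190. 233. 245.]
top 160 6 x [15. 21.] y [224. 224. 226. 230. 234. 245.]
top 170 14 x [15. 22.] y [210. 211. 214. 220. 226. 231.]
top 180 36 x [14. 30.] y [198. 202. 212. 215. 219. 226.]
top 190 23 x [11. 25.] y [198. 200. 205. 209. 224. 233.]
top 200 15 x [11. 21.] y [184. 187. 194. 200. 213. 230.]
top 210 78 x [11. 42.] y [179. 179. 181. 191. 196. 223.]
top 220 88 x [ 9. 39.] y [179. 182. 184. 188. 194. 222.]
top 230 40 x [17. 38.] y [195. 197. 199. 200. 203. 212.]
top 240 31 x [17. 37.] y [199. 200. 202. 203. 204. 208.]
top 250 29 x [-8. 45.] y [202. 203. 203. 204. 209. 228.]
top 260 60 x [-6. 53.] y [203. 203. 204. 206. 213. 227.]
top 270 66 x [-6. 52.] y [203. 203. 204. 207. 213. 225.]
```

View pics/side8.png

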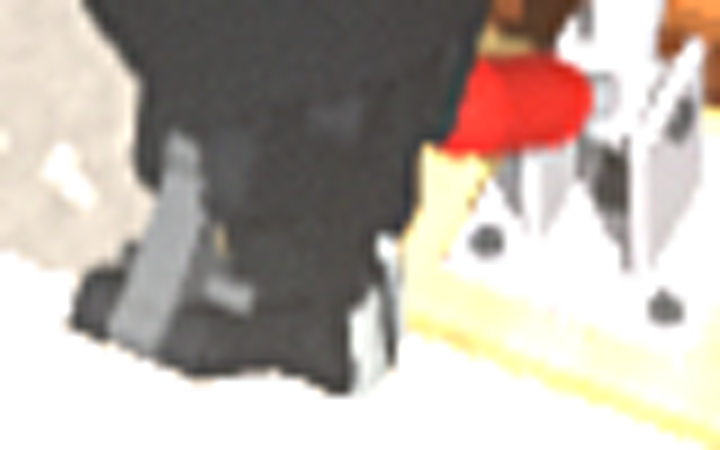

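View pics/top8.png

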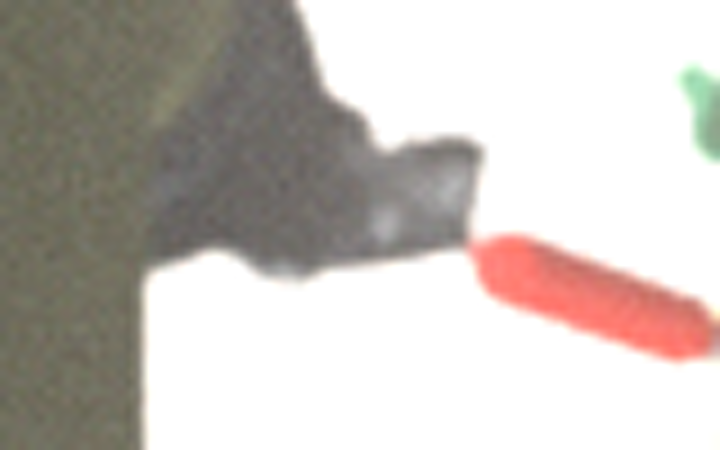

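The point cloud shows the finger backs bulging out from about 45 mm above the tip. The flat sides (±11 mm) are better for this push, so I'll turn the tool -90° about its axis.

```bash
python3 -m crank '[{"travel":[0,0,0],"rotation":[-7,0,0],"gripper":0},{"travel":[0,0,0],"rotation":[-7,0,0],"gripper":0},{"travel":[0,0,0],"rotation":[-7,0,0],"gripper":0},{"travel":[0,0,0],"rotation":[-7,0,0],"gripper":0},{"travel":[0,0,0],"rotation":[-7,0,0],"gripper":0},{"travel":[0,0,0],"rotation":[-7,0,0],"gripper":0},{"travel":[0,0,0],"rotation":[-7,0,0],"gripper":0},{"travel":[0,0,0],"rotation":[-7,0,0],"gripper":0},{"travel":[0,0,0],"rotation":[-7,0,0],"gripper":0},{"travel":[0,0,0],"rotation":[-7,0,0],"gripper":0},{"travel":[0,0,0],"rotation":[-7,0,0],"gripper":0},{"travel":[0,0,0],"rotation":[-7,0,0],"gripper":0}]'; python3 -m crank '[{"travel":[0,0,0],"rotation":[-6,0,0],"gripper":0},{"travel":[0,0,0.01],"rotation":[0,0,0],"gripper":0},{"travel":[0,0,0.01],"rotation":[0,0,0],"gripper":0},{"travel":[0,0,0],"rotation":[0,0,0],"gripper":0}]'
python3 - <<'E'
from h import *
goal((30,215,125))
from bench import arm
import cv2
for n,(r0,r1,c0,c1) in {"side":(250,300,210,290),"top":(165,215,140,220)}.items():
    f=arm.grab_frame(n);  a=np.clip(f["pixels"].astype(float)*2,0,255).astype("uint8")[r0:r1,c0:c1]
    cv2.imwrite(f"pics/{n}9.png",cv2.resize(a,None,fx=9,fy=9,interpolation=cv2.INTER_CUBIC))
E
```

```text
t: 9.28
ee_pos: [659.9, 146.1, 127.3]
tcp_rot: [1.41, 1.065, -1.408]
ft_force: [-0.9, -0.2, 0.1]
finger_gap: 0.0
t: 9.62
ee_pos: [655.5, 123.9, 126.7]
tcp_rot: [1.34, 1.117, -1.342]
ft_force: [-0.2, -1.0, 0.2]
finger_gap: 0.002
t 9.6167 jig [ 29.2 218.3 126.7] F [-0.2 -1.   0.2] gap 0.0 q6 [ 0.12  0.52  1.43 -0.    1.19  0.31]
R [[-0.0, 0.98, -0.18], [-0.0, -0.18, -0.98], [-1.0, 0.0, 0.0]]
turn [ 8.985e+01  6.000e-02 -7.000e-02] shift now-frame mm [1.7 0.8 3.3]
```

View pics/top9.png

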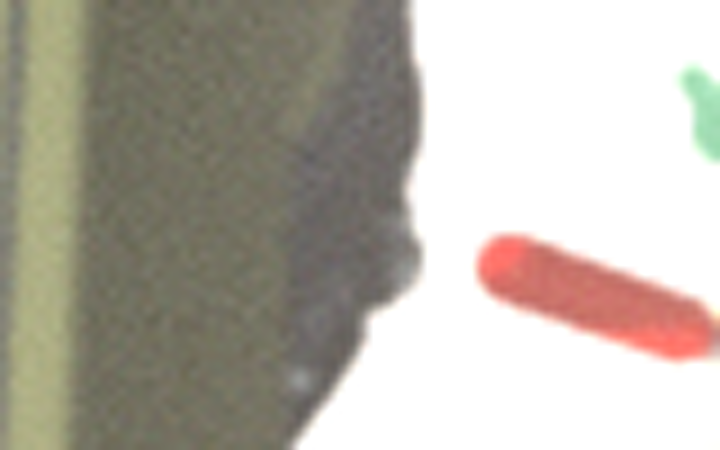

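View pics/side9.png

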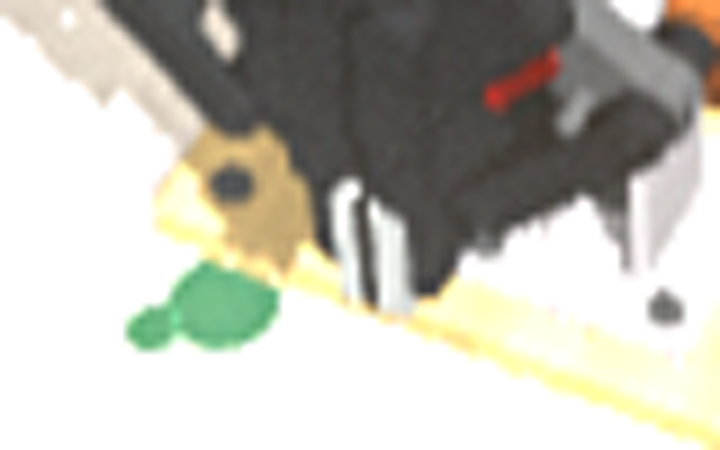

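The flat finger faces line up with the handle end at (500,265) in the top crop. I'll push it now.

```bash
python3 -m crank '[{"travel":[0,0,0.005],"rotation":[0,0,0],"gripper":0},{"travel":[0,0,0.005],"rotation":[0,0,0],"gripper":0},{"travel":[0,0,0.005],"rotation":[0,0,0],"gripper":0},{"travel":[0,0,0.005],"rotation":[0,0,0],"gripper":0}]';python3 -m crank '[{"travel":[0,0,0.005],"rotation":[0,0,0],"gripper":0},{"travel":[0,0,0.005],"rotation":[0,0,0],"gripper":0},{"travel":[0,0,0.005],"rotation":[0,0,0],"gripper":0},{"travel":[0,0,0.005],"rotation":[0,0,0],"gripper":0},{"travel":[0,0,0.005],"rotation":[0,0,0],"gripper":0},{"travel":[0,0,0.005],"rotation":[0,0,0],"gripper":0}]'
python3 - <<'E'
from h import *
goal((30,139,125))
from bench import arm
import cv2
f=arm.grab_frame("top");  a=f["pixels"][120:330,140:400]
cv2.imwrite(f"pics/top10.png",cv2.resize(a,None,fx=2.8,fy=2.8,interpolation=cv2.INTER_CUBIC))
E
```

```text
t: 10.05
ee_pos: [653.5, 110.8, 128.0]
tcp_rot: [1.348, 1.124, -1.333]
ft_force: [-1.4, 19.0, 12.6]
finger_gap: 0.002
t: 10.55
ee_pos: [648.8, 78.6, 127.9]
tcp_rot: [1.343, 1.12, -1.334]
ft_force: [0.4, 4.7, 3.2]
finger_gap: 0.001
t 10.55 jig [ 30.6 172.6 127.9] F [0.4 4.7 3.2] gap 0.0 q6 [0.05 0.5  1.47 0.   1.17 0.23]
R [[0.0, 0.98, -0.18], [0.0, -0.18, -0.98], [-1.0, 0.0, -0.0]]
turn [-89.94   0.    -0.34] shift now-frame mm [ 2.7 -0.6 33.6]
```

View pics/top10.png

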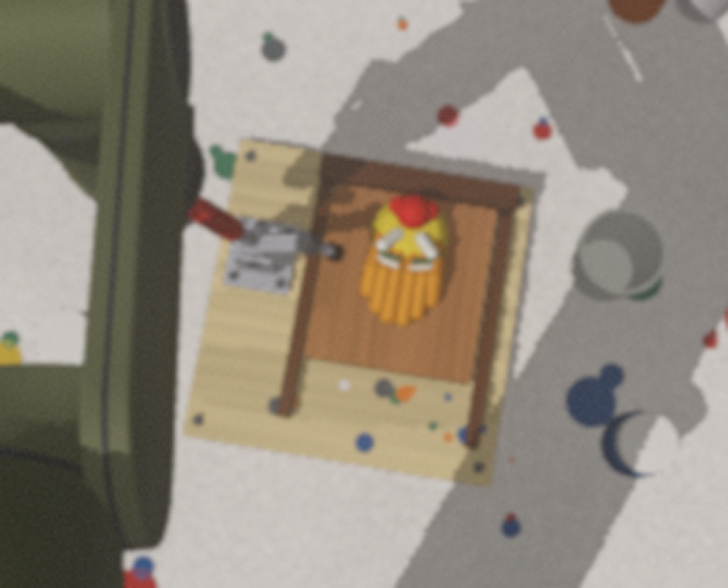

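The handle is rotating and the pad arm is coming down, with its tip at (335,252) over the bare margin. I'll keep pushing past the centre.

```bash
python3 -m crank '[{"travel":[0,0,0.005],"rotation":[0,0,0],"gripper":0},{"travel":[0,0,0.005],"rotation":[0,0,0],"gripper":0},{"travel":[0,0,0.005],"rotation":[0,0,0],"gripper":0},{"travel":[0,0,0.005],"rotation":[0,0,0],"gripper":0},{"travel":[0,0,0.005],"rotation":[0,0,0],"gripper":0}]';python3 -m crank '[{"travel":[0,0,0.004],"rotation":[0,0,0],"gripper":0},{"travel":[0,0,0.004],"rotation":[0,0,0],"gripper":0},{"travel":[0,0,0.003],"rotation":[0,0,0],"gripper":0},{"travel":[0,0,0],"rotation":[0,0,0],"gripper":0}]'
python3 - <<'E'
from h import *
goal((30,139,125))
from bench import arm
import cv2
for n in ("top","side"):
    f=arm.grab_frame(n);  a=f["pixels"][120:330,140:400]
    cv2.imwrite(f"pics/{n}11.png",cv2.resize(a,None,fx=2.8,fy=2.8,interpolation=cv2.INTER_CUBIC))
E
```

```text
t: 11.02
ee_pos: [641.7, 51.1, 125.6]
tcp_rot: [1.337, 1.121, -1.341]
ft_force: [-0.7, -0.2, -1.0]
finger_gap: -0.001
t: 11.35
ee_pos: [640.5, 40.7, 126.2]
tcp_rot: [1.338, 1.12, -1.339]
ft_force: [-0.8, 0.7, -0.5]
finger_gap: 0.003
t 11.35 jig [ 29.2 133.8 126.2] F [-0.8  0.7 -0.5] gap 0.0 q6 [-0.    0.49  1.49 -0.    1.16  0.18]
R [[-0.0, 0.98, -0.18], [-0.0, -0.18, -0.98], [-1.0, -0.0, 0.0]]
turn [-8.998e+01  0.000e+00  3.000e-02] shift now-frame mm [ 1.2  0.8 -5.2]
```

View pics/top11.png

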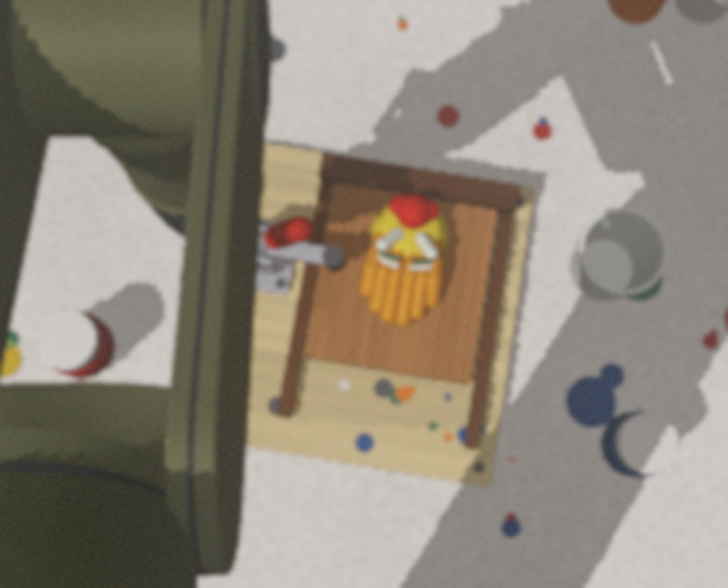

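View pics/side11.png

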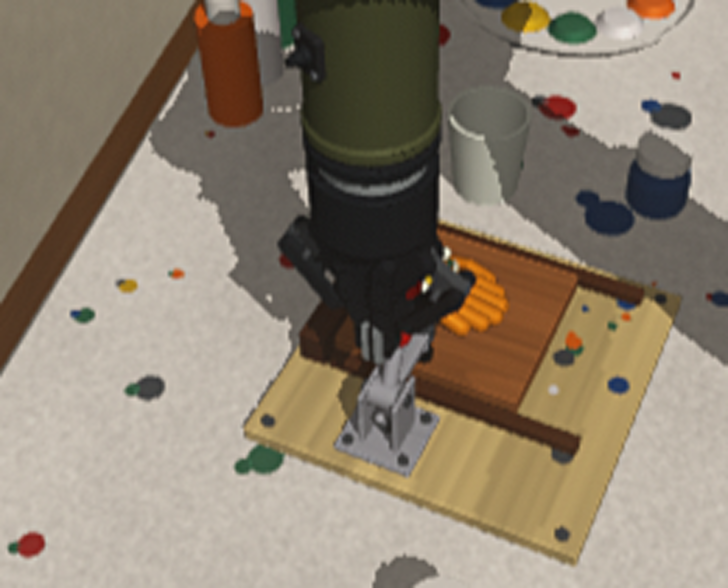

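The handle has snapped over and its red end at (300,230) leans towards the board, free of the fingers. I'll back straight out and look.

```bash
python3 -m crank '[{"travel":[0,0,-0.01],"rotation":[0,0,0],"gripper":0},{"travel":[0,0,-0.02],"rotation":[0,0,0],"gripper":0},{"travel":[0,0,-0.02],"rotation":[0,0,0],"gripper":0},{"travel":[0,0,-0.02],"rotation":[0,0,0],"gripper":0},{"travel":[0,0,-0.02],"rotation":[0,0,0],"gripper":0},{"travel":[0,0,-0.02],"rotation":[0,0,0],"gripper":0},{"travel":[-0.03,0,-0.02],"rotation":[0,0,0],"gripper":0},{"travel":[-0.03,0,-0.02],"rotation":[0,0,0],"gripper":0},{"travel":[-0.02,0,-0.02],"rotation":[0,0,0],"gripper":0},{"travel":[0,0,-0.02],"rotation":[0,0,0],"gripper":0},{"travel":[0,0,0],"rotation":[0,0,0],"gripper":0},{"travel":[0,0,0],"rotation":[0,0,0],"gripper":0}]'
python3 - <<'E'
from h import *
goal((30,139,125))
from bench import arm
import cv2
for n in ("top","side"):
    f=arm.grab_frame(n);np.savez(n+"12.npz",**f);  a=f["pixels"][150:320,130:400]
    cv2.imwrite(f"pics/{n}12.png",cv2.resize(a,None,fx=2.9,fy=2.9,interpolation=cv2.INTER_CUBIC))
    if n=="side": cv2.imwrite("pics/side12c.png",cv2.resize(f["pixels"][180:310,220:390],None,fx=4.5,fy=4.5,interpolation=cv2.INTER_CUBIC))
E
```

```text
t: 12.45
ee_pos: [673.9, 230.7, 206.4]
tcp_rot: [1.337, 1.122, -1.336]
ft_force: [-1.2, 0.5, -0.8]
finger_gap: -0.002
t 12.45 jig [ 28.4 326.7 206.4] F [-1.2  0.5 -0.8] gap -0.0 q6 [0.27 0.51 1.22 0.   1.4  0.44]
R [[0.0, 0.98, -0.17], [0.0, -0.17, -0.98], [-1.0, 0.0, -0.0]]
turn [-8.978e+01  0.000e+00 -2.000e-02] shift now-frame mm [ 81.3   0.9 187.7]
```

View pics/top12.png

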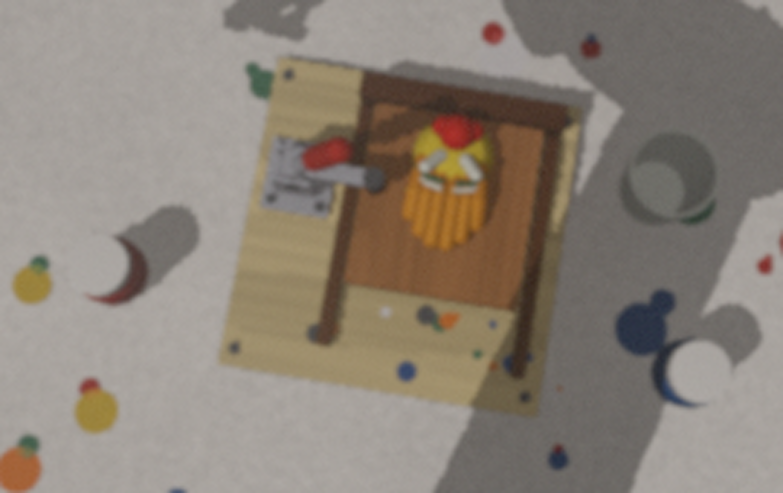

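View pics/side12c.png

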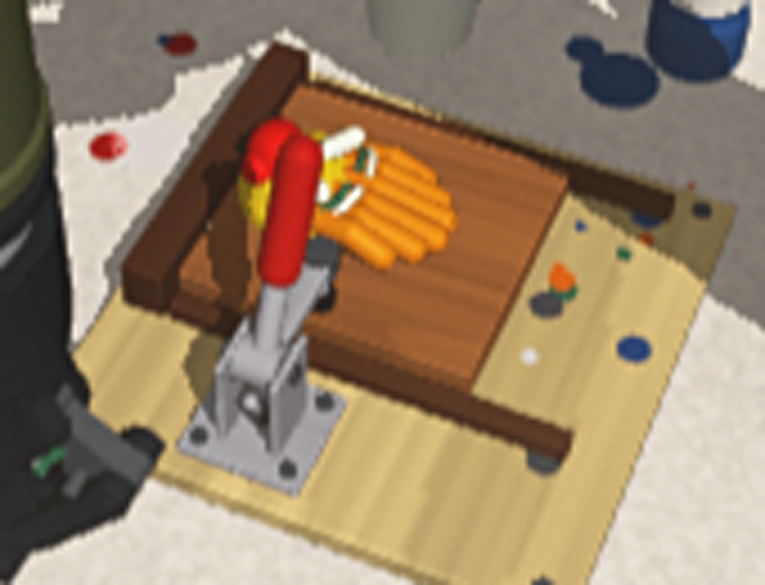

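```bash
python3 - <<'E'
from h import *
d=load("side12.npz");e=lambda p:np.round((proj(d,J(p))-[220,180])*4.5)
for a in (0,10,20,25): r=np.radians(a);print(a,"hend side",e((30,122-100*np.sin(r),65+100*np.cos(r))))
print("board near home corners",e((-50,70,35)),e((-50,-70,35)))
q=load("side5.npz")
dd=np.abs(d["pixels"].astype(int)-q["pixels"].astype(int)).sum(2)
# near edge row profile change
print("near-edge diff max",dd[222:262,326:348].max(), "cup/blue move diff n/a")
t0=load("top0.npz")["pixels"].astype(int);t1=load("top12.npz")["pixels"].astype(int)
E
python3 - <<'E'
import cv2,numpy as np
a=np.load("top0.npz")["pixels"];b=np.load("top12.npz")["pixels"]
for n,(r0,r1,c0,c1) in dict(red=(225,260,150,190),cup=(190,232,340,385),blue=(262,296,350,388)).items():
    print(n,cv2.phaseCorrelate(np.float32(cv2.Canny(a[r0:r1,c0:c1],40,120)),np.float32(cv2.Canny(b[r0:r1,c0:c1],40,120))))
E
```

```text
0 hend side [256. 214.]
10 hend side [274. 187.]
20 hend side [292. 167.]
25 hend side [300. 159.]
board near home corners [469. 379.] [569. 171.]
near-edge diff max 136 cup/blue move diff n/a
red ((0.007484839726167536, -0.06779124721120411), 0.9760157459312016)
cup ((-0.9217837137251585, 3.317259965949244), 0.20619917080726152)
blue ((-0.12132466710626844, -0.02495042509389478), 0.740376454591751)
```

```bash
python3 -c "
from bench import arm
print(arm.get_obs()['t'],arm.close_job())"
```

```text
the job is handed in; nothing more can be done
12.55 None
```

The job is handed in at t = 12.55 s: the board is home against the stop and the clamp is shut on it.

**Board:** I pushed its near face with the shut fingers until it stalled at the stop, then pressed to about 19 N along the channel to seat it square. I backed straight out before rising. In the last picture its near corners lie within about 10 pixels of the predicted home position in a 4.5× enlargement, which is about 2 pixels, or a few mm. The near edge looked the same in the picture taken before clamping.

**Clamp:** I first turned the tool 90° so the flat finger sides met the handle, because the finger backs bulge out higher up. I then pushed the handle past centre and it snapped shut. Its end sits where a 25° lean predicts, and the pad is on the bare margin beside the mask. I could not measure the pad force.

**Forces:** The highest wrist force shown was about 23 N, so well under the limit. The robot was clear of everything at hand-in.

**Mask, jars and cup:**
- **Mask:** it looks undisturbed, and the fingers never came near it in the pictures.
- **Jars:** image correlation shows that neither moved.
- **Cup:** the same check was inconclusive (weak match, new shadows across it). In the pictures it stands in the same place, and the arm never went near it.

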